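Sort the safe knobs by size and shut the glass door

TASK

Sort the three loose black knobs by size: push each one along the counter into the cabinet row that has the sample knob of its own size at the back, until it is wholly behind the line of the glass door, then slide the glass door fully shut. Each knob has a loose detent ball underneath, so keep it flat on the counter: do not lift or tip it. Leave the other things where they are.

Things in the scene. Friction and masses are not known exactly. Their poses are not given: they have to be found in the camera images.
- door_line (a point): Point on the counter at the middle of the open front of the cabinet's sorting bay. x points into the rows (horizontal), y left along the door track, z up. Three rows, open in front and on top: centre lines at y = -60, 0, +60 mm, x = 4 to 134 mm, 56 mm clear between dividers 4 mm thick, 8 mm high. Row floor = plain counter, no sill; the brass track is flush.
- cabinet: The low fixed parts cabinet; origin and axes as door_line. Behind the rows a wall 45 mm high. Left of the rows, y = 110 to 320 mm and x = 4 to 146 mm, a closed wooden side bay 50 mm high, in front of which the open door stands.
- glass_door (a joint): Sliding glass door, 190 mm wide, 6 mm thick, 47 mm high, its middle plane at x = -4 mm of door_line. Joint in m: 0 = shut (centred on the rows), up to 0.22 = fully open to the left (+y of door_line). Starts almost fully open, clear of all rows. Slides with about 1.5 N of friction and stays where it is left.
- door_pull (a point): Centre of the copper pull, an upright block at the left (+y) end of the door, 14 mm wide along the track, reaching 25 mm out from the glass towards the robot, from 4 to 56 mm above the counter. The point is 30 mm above the counter, 11 mm in front of the middle plane of the glass. The door can be pushed shut on the pull's left side.
- knob_s_mid (a point): Loose small safe knob, a plain black disc 34 mm in diameter, 26 mm high, standing flat on the counter in front of the cabinet; the point is its centre, 13 mm up; z is its axis. 30 to 130 g.
- sample_s: Sample of the small knob, 34 mm in diameter, 26 mm high, black with a small brass screw on top, fixed in one of the rows, 104 mm behind the door line: it tells which row is for this size (changes from run to run). Origin at its underside on the counter; axes as door_line.
- knob_s: The same loose small knob, at the centre of its underside.
- knob_m_mid (a point): Loose medium safe knob, a plain black disc 42 mm in diameter, 26 mm high, standing flat on the counter in front of the cabinet; the point is its centre, 13 mm up; z is its axis. 30 to 130 g.
- sample_m: Sample of the medium knob, 42 mm in diameter, 26 mm high, black with a small brass screw on top, fixed in one of the rows, 104 mm behind the door line: it tells which row is for this size (changes from run to run). Origin at its underside on the counter; axes as door_line.
- knob_m: The same loose medium knob, at the centre of its underside.
- knob_l_mid (a point): Loose large safe knob, a plain black disc 50 mm in diameter, 26 mm high, standing flat on the counter in front of the cabinet; the point is its centre, 13 mm up; z is its axis. 30 to 130 g.
- sample_l: Sample of the large knob, 50 mm in diameter, 26 mm high, black with a small brass screw on top, fixed in one of the rows, 104 mm behind the door line: it tells which row is for this size (changes from run to run). Origin at its underside on the counter; axes as door_line.
- knob_l: The same loose large knob, at the centre of its underside.
- key_blank: Copper key blank lying flat, 67 mm long, 5 mm thick; origin at its underside. A bystander: leave it alone.
- insulator: Cream porcelain insulator, 36 mm in diameter, 45 mm high; origin at its underside. A bystander: leave it alone.
- spring_cup: Steel spring cup, 52 mm in diameter, 32 mm high; origin at its underside. A bystander: leave it alone.
- grease_jar: Small jar, 56 mm in diameter, 55 mm high; origin at its underside. A bystander: leave it alone.
- keycard_box: Cardboard box, 90 x 60 x 30 mm; origin at its underside. A bystander: leave it alone.
There are look-alikes about, which are no part of the job. Leave any orange or turquoise look-alike of the knob_l alone.

How it is judged:
By the outcome, as a careful person would: the job done as asked, in the order asked, and still so for the second after the job is handed in, with the robot touching nothing.
It also fails if it takes over 72 s, if anything falls off the work surface, if the arm or the gripper's body presses on something with over 40 N, if the wrist force passes 120 N, or if a joint passes its speed limit or range.

ROBOT

A 7-joint arm with a two-finger parallel gripper is mounted at the origin on the work surface. World frame = base frame: x ahead of the robot, y to its left, z up, the work surface at z = 0. Lengths are in m, angles in rad, forces in N, time in s.
With the tool pointing down it reaches from about 0.35 to 0.9 m from the base axis. Payload 8.1 kg.
Tool frame: the origin (TCP) lies midway between the tips of the shut fingers; the grasp point (between the pads) lies 19 mm behind it; z points along the fingers, y is the line along which they close (so a half turn about z gives the same grasp; the last joint's range is limited). The gripper opens to 92 mm and grips with 3 to 60 N. Pads are 19 mm wide; open, the fingers measure 130 mm over their backs; the gripper's body (75 mm by 190 mm) begins 47 mm behind the grasp point.
Start: joints at [-1.369, 0.434, 0.025, 1.573, -0.012, 1.134, -0.075], TCP at [0.188, 0.596, 0.197] pointing down, gripper open.
Joint ranges: [-2.62, 2.62], [-0.44, 2.09], [-1.27, 1.32], [0.08, 2.57], [-1.32, 4.46], [0.12, 2], [-2.74, 2.74]. Speed limits (rad/s): [2.22, 2.22, 3.01, 3.01, 3.14, 3.14, 3.14].

INTERFACE

Orientations are given as a rotation vector (axis times angle).
In Python, from cell import readout, get_image, calibration, ticket gives the robot as it stands. The module is installed in compiled form; this text tells all that it offers.
- The arm moves only by the tool move_arm, never from a script. Its argument "series" is a list of rows, each a list of 6 numbers: the shift along the world's x, y, z as a fraction of full scale, then the turn, a rotation vector about the world's x, y, z as a fraction of full scale. A call has 1 to 5 rows; each row is the pose to reach, as a shift and turn from the pose commanded when the call began; what a row does not reach only later rows make up. Full scale, the value 1, is 0.75 m for a shift and 60 degrees for a turn. A row lasts 1/10 s, in which the tool goes at most 50 mm and 8.59 degrees, less where a joint would pass 70% of its speed; a pose out of reach is approached as far as the arm can. A call with a number of a shift or a turn outside -1 to 1 is refused whole. A call with a gripper value outside its range is refused whole. "claw" is the opening, from -1 (shut) to 1 (fully open), so that 0 is half open, set as the call begins (left out, the last holds). The fingers move at their own pace and stop on an object; "squeeze" is the grip in N (left out, the last holds). Time passes only in rows, so rows that repeat a pose let the fingers close. It gives the time, the measured TCP pose, the force, the opening and the grip force at its end, in the units of the state.
- readout.observe(): the state, without advancing time (a new reading comes with each control period).
- get_image(name): name is "scene" or "top" or "wrist"; returns (picture, depth): 400x640x3 uint8, red, green, blue; 400x640 float32, m along the optical axis (not along the pixel's ray), 0 where there is no reading.
- calibration(name): a dict with "fx", "fy", "cx", "cy" (pixels), "view" (4x4, takes a point from world to camera coordinates); the wrist camera has in their place "mount" (4x4, takes a point from camera to tool coordinates, whose origin is the TCP and whose axes are the flange's). Camera axes: x right, y down, z forward; pixel columns grow to the right and rows downward; lengths in m; the calibration is good to about 2 mm. The wrist camera is an equidistant fisheye: a pixel r from the principal point sees the ray r / f radians off the axis. A picture is of the moment at which its call begins: read the wrist's pose just before it. calibration takes no time and is no camera call.
- ticket.sign_off(): hands the job in; it is judged then, once.
The state is a dict: "clock": time; "joints": joint angles; "dq": joint speeds; "joint_efforts": joint torques, N m; "position": TCP position; "ee_rot": TCP orientation; "force": force on the tool from outside, world axes, zero at the start; "ft_torque": the same for the moment, N m; "width": opening from 0.0 (shut) to 1.0 (fully open); "gripper_force": force on a finger pad.
Only numpy, scipy, OpenCV 4.12 (cv2) and the standard library are available. Lean on these libraries where they do the work, as an engineer would, in place of code of your own. Each camera call takes 0.05 s, during which the arm holds its last target. There are 200 camera calls.

## Working session

There is one attempt and no reset: what is moved stays moved. The work goes in short steps, Python scripts to look and compute and a tool call to move; the robot and the scene stay as the last step left them, time stands still between calls to the robot, and variables do not carry over. Pictures are saved under pics/ and viewed, at most 10 in all, crops included, and the job is handed in when it is done.

Besides the shell and the picture viewer there is one more tool, called after "Request:" as name(argument=value, ...) on one line, values as JSON. move_arm: Moves the arm, as the interface text tells. Shift numbers are shares of 0.75 m and turn numbers shares of 60 degrees, none past 1 either way. Its arguments: {"type":"object","properties":{"series":{"type":"array"},"claw":{"type":"number"},"squeeze":{"type":"number"}},"required":["series"]}

```bash
mkdir -p pics
cat > h.py <<'E'
import numpy as np,cv2
from cell import readout,get_image,calibration,ticket
def grab(n,tag):
    p,d=get_image(n); np.savez(f'pics/{tag}.npz',p=p,d=d); cv2.imwrite(f'pics/{tag}.png',p[:,:,::-1]); return p,d
def ray(n,u,v):
    c=calibration(n); M=np.linalg.inv(np.array(c['view']))
    r=M[:3,:3]@np.array([(u-c['cx'])/c['fx'],(v-c['cy'])/c['fy'],1]); return M[:3,3],r
def atz(n,u,v,z):
    o,r=ray(n,u,v); return o+r*(z-o[2])/r[2]
def bydepth(n,u,v,d):
    o,r=ray(n,u,v); return o+r*d[int(v),int(u)]
E
python3 - <<'E'
from h import *
s=readout.observe(); print({k:np.round(v,3) for k,v in s.items()})
grab('scene','scene1'); grab('top','top1')
for n in('scene','top'): c=calibration(n); print(n,c['fx'],c['cx'],c['cy'],np.round(np.linalg.inv(np.array(c['view'])),3))
E
```

```text
{'clock': np.float64(0.0), 'joints': array([-1.369,  0.435,  0.025,  1.574, -0.012,  1.134, -0.075]), 'dq': array([-0.   , -0.001, -0.   ,  0.002,  0.001,  0.   , -0.   ]), 'joint_efforts': array([ 0.0000e+00, -6.6785e+01,  9.8400e-01, -3.1444e+01, -6.1000e-02,
        4.3000e-02,  0.0000e+00]), 'position': array([0.187, 0.596, 0.196]), 'ee_rot': array([-4.770e-01, -3.105e+00,  2.000e-03]), 'force': array([ 0.511, -0.263, -1.263]), 'ft_torque': array([ 0.02 ,  0.01 , -0.018]), 'gripper_force': np.float64(0.0), 'width': np.float64(0.999)}
scene 400.95285487750664 319.98611879148785 194.90702405250966 [[-0.632  0.595 -0.497  1.062]
 [ 0.775  0.474 -0.418  0.335]
 [-0.013 -0.649 -0.761  0.824]
 [ 0.     0.     0.     1.   ]]
top 418.7163087800441 308.55873351080294 204.2229537217136 [[ 0.025 -0.989  0.142  0.416]
 [-0.999 -0.029 -0.024 -0.054]
 [ 0.028 -0.142 -0.99   0.922]
 [ 0.     0.     0.     1.   ]]
```

View pics/top1.png

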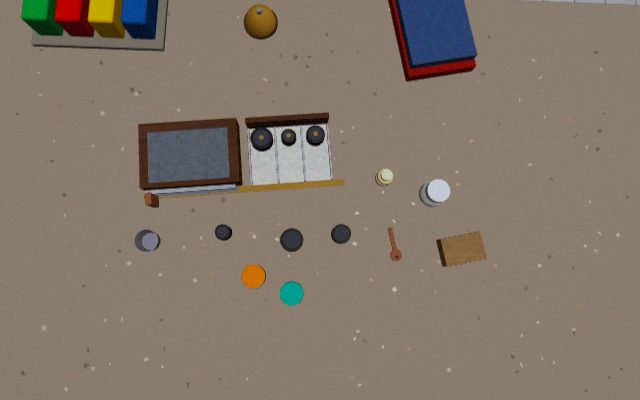

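View pics/scene1.png

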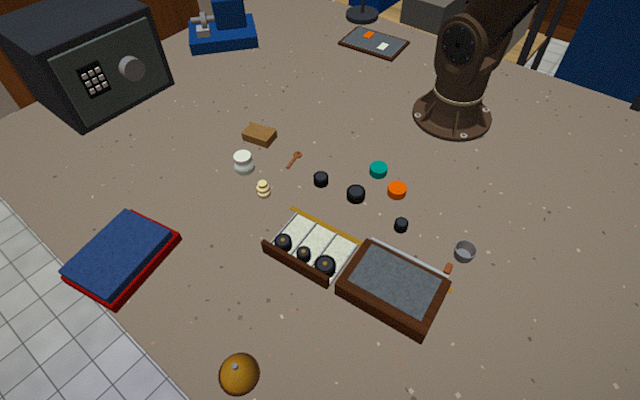

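Top view: the samples are L in the left row (262,139), S in the middle row (289,137) and M in the right row (316,135). The loose black knobs are S? (223,232), L? (292,240) and M? (341,234). Look-alikes are orange (254,277) and turquoise (292,294). The black samples at the back could also be mistaken for loose knobs. I'll check sizes and heights in both views, with one close crop.

Run:
```python
from h import *
p=np.load('pics/top1.npz')['p'];d=np.load('pics/top1.npz')['d']
cv2.imwrite('pics/crop1.png',cv2.resize(p[105:305,130:360,::-1],None,fx=3.4,fy=3,interpolation=cv2.INTER_CUBIC)[:600,:782])
def seg(n,tag,seeds):
    z=np.load(f'pics/{tag}.npz');p,d=z['p'],z['d']
    for u,v in seeds:
        # pointcloud by depth: points with height 20-32mm near seed
        c0=atz(n,u,v,.026)
        P=np.array([bydepth(n,a,b,d) for b in range(v-22,v+23) for a in range(u-22,u+23)])
        k=P[(abs(P[:,2]-.026)<.006)&(np.hypot(*(P[:,:2]-c0[:2]).T)<.032)]
        f=P[abs(P[:,2])<.006]
        if len(k)>4:
            (c,r)=cv2.minEnclosingCircle(k[:,:2].astype(np.float32)); lo=k[:,:2].min(0);hi=k[:,:2].max(0)
            print(n,(u,v),'c',np.round(c,4),'bb',np.round((lo+hi)/2,4),'ext',np.round(hi-lo,4),'A-dia',len(k),'z',np.round(np.median(k[:,2]),4),'floor',np.round(np.median(f[:,2]),4))
        else: print(n,(u,v),'few',np.round(P[len(P)//2],4))
seg('top','top1',[(223,232),(292,240),(341,234),(262,139),(289,137),(316,135)])
seg('scene','scene1',[(401,222),(356,190),(320,176),(326,263),(303,252),(284,240)])
```

```text
top (223, 232) c [0.4799 0.1073] bb [0.4798 0.1067] ext [0.0302 0.0318] A-dia 197 z 0.0254 floor -0.0006Traceback (most recent call last):
  File "<stdin>", line 16, in <module>
  File "<stdin>", line 9, in seg
  File "h.py", line 11, in bydepth
    o,r=ray(n,u,v); return o+r*d[int(v),int(u)]
        ~~~^^^^^^^
  File "h.py", line 6, in ray
    c=calibration(n); M=np.linalg.inv(np.array(c['view']))
ValueError: time passes only in moves, steps and waits
```

View pics/crop1.png

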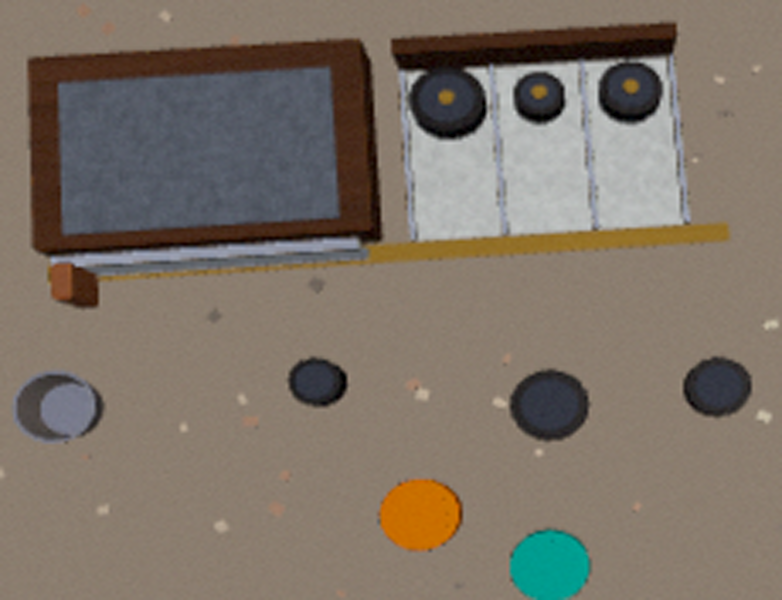

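The crop confirms it. Samples with brass screws stand L/S/M left to right (447,98; 540,92; 630,90), and the plain black knobs are S (318,382), L (549,404) and M (717,386). The pull is at the left end of the door (65,282).

```bash
python3 - <<'E'
import re
s=open('h.py').read()
s=s.replace("def ray(n,u,v):\n    c=calibration(n);","import functools\ncalib=functools.lru_cache(None)(calibration)\ndef ray(n,u,v):\n    c=calib(n);")
s+='''
def cloud(n,tag):
    z=np.load(f'pics/{tag}.npz')['d'];c=calib(n);M=np.linalg.inv(np.array(c['view']))
    v,u=np.mgrid[0:400,0:640]; R=np.stack([(u-c['cx'])/c['fx'],(v-c['cy'])/c['fy'],np.ones_like(z)],-1)*z[...,None]
    return R@M[:3,:3].T+M[:3,3]
def seg(n,tag,seeds):
    P=cloud(n,tag)
    for u,v in seeds:
        c0=atz(n,u,v,.026); Q=P[v-25:v+26,u-25:u+26].reshape(-1,3)
        k=Q[(abs(Q[:,2]-.026)<.005)&(np.hypot(*(Q[:,:2]-c0[:2]).T)<.03)]
        f=Q[abs(Q[:,2])<.006]
        if len(k)<5: print(n,(u,v),'few');continue
        c,r=cv2.minEnclosingCircle(k[:,:2].astype(np.float32)); lo=k[:,:2].min(0);hi=k[:,:2].max(0)
        print(n,(u,v),'circ',np.round(c,4),round(2*r,4),'bb',np.round((lo+hi)/2,4),np.round(hi-lo,4),'z',np.round([np.median(k[:,2]),np.median(f[:,2])],4))
'''
open('h.py','w').write(s)
E
python3 - <<'E'
from h import *
seg('top','top1',[(223,232),(292,240),(341,234),(262,139),(289,137),(316,135)])
seg('scene','scene1',[(401,222),(356,190),(320,176),(326,263),(303,252),(284,240)])
# track ends (z=0), divider fronts, box corners in top
cr=lambda a,b:(130+a/3.4,105+b/3)
for nm,a,b,z in [('trackR_front',728,239,0),('trackR_back',728,225,0),('trackL',370,262,0),('rowL_front',412,242,0),('rowR_front',688,224,.004),('div1',502,235,.004),('div2',596,230,.004),('pull top',62,282,.056),('wallLtop',393,45,.045),('wallRtop',676,28,.045),('boxFLtop',36,250,.05),('boxFRtop',381,235,.05),('cup',56,405,.032)]:
    print(nm,np.round(atz('top',*cr(a,b),z),4))
P=cloud('top','top1');
for (u,v) in [(150,198),(148,197),(152,196)]: print('pull',np.round(P[v,u],4))
E
```

```text
top (223, 232) circ [0.4799 0.1073] 0.0339 bb [0.4798 0.1067] [0.0302 0.0318] z [ 0.0255 -0.0006]
top (292, 240) circ [ 0.4673 -0.0401] 0.0494 bb [ 0.4669 -0.0398] [0.0473 0.0474] z [ 0.026  -0.0005]
top (341, 234) circ [ 0.4835 -0.1464] 0.0418 bb [ 0.4837 -0.1467] [0.0412 0.0389] z [ 0.0259 -0.0004]
top (262, 139) circ [0.6901 0.0335] 0.05 bb [0.6901 0.0333] [0.0494 0.0487] z [ 0.026  -0.0002]
top (289, 137) circ [ 0.6966 -0.026 ] 0.0338 bb [ 0.6965 -0.026 ] [0.0326 0.0312] z [0.0257 0.    ]
top (316, 135) circ [ 0.7022 -0.0856] 0.0412 bb [ 0.7018 -0.0858] [0.0393 0.0403] z [ 0.026  -0.0002]
scene (401, 222) circ [0.4849 0.1067] 0.0356 bb [0.485 0.108] [0.0332 0.0318] z [0.0264 0.0005]
scene (356, 190) circ [ 0.4724 -0.0414] 0.0531 bb [ 0.4728 -0.0411] [0.0497 0.0502] z [0.0268 0.0005]
scene (320, 176) circ [ 0.4879 -0.1456] 0.044 bb [ 0.4883 -0.1454] [0.0423 0.042 ] z [0.0266 0.0005]
scene (326, 263) circ [0.6952 0.0345] 0.0501 bb [0.6933 0.0343] [0.0438 0.0492] z [0.0269 0.0011]
scene (303, 252) circ [ 0.7008 -0.0255] 0.0344 bb [ 0.7011 -0.0256] [0.0332 0.0336] z [0.027  0.0011]
scene (284, 240) circ [ 0.7072 -0.0853] 0.0433 bb [ 0.7074 -0.0853] [0.0402 0.0429] z [0.027  0.0009]
trackR_front [ 0.5953 -0.1547  0.    ]
trackR_back [ 0.6059 -0.1546  0.    ]
trackL [0.5707 0.0798 0.    ]
rowL_front [0.5866 0.0531 0.    ]
rowR_front [ 0.6051 -0.1278  0.004 ]
div1 [ 0.593  -0.0059  0.004 ]
div2 [ 0.5986 -0.0673  0.004 ]
pull top [0.5417 0.2578 0.056 ]
wallLtop [0.7227 0.0664 0.045 ]
wallRtop [ 0.7419 -0.1142  0.045 ]
boxFLtop [0.5647 0.2775 0.05  ]
boxFRtop [0.5818 0.0667 0.05  ]
cup [0.4581 0.2632 0.032 ]
pull [0.5443 0.2552 0.0533]
pull [0.5456 0.2579 0.0579]
pull [0.5492 0.2528 0.0495]
```

```bash
cat >> h.py <<'E'
O=np.array([.5952,-.0363]); YAW=np.radians(5.78)
def d2w(x,y): c,s=np.cos(YAW),np.sin(YAW); return O+np.array([c*x-s*y,s*x+c*y])/1
def w2d(w): c,s=np.cos(YAW),np.sin(YAW); d=np.asarray(w)[:2]-O; return np.array([c*d[0]+s*d[1],-s*d[0]+c*d[1]])
def tcp(x,y,ang,off):
    a=np.radians(ang); return d2w(x-off*np.cos(a),y-off*np.sin(a))
E
python3 - <<'E'
from h import *
st=np.array([.188,.596,.197]); a0=72.5-90-5.78 # gripper push angle rel door
print('a0',a0)
def show(nm,x,y,ang,off,z):
    w=np.r_[tcp(x,y,ang,off),z]; print(nm,np.round(w,4),'frac from start',np.round((w-st)/.75,4),'turn',round((ang-a0)/60,4))
show('Lpre',-.125,.008,20,.0464,.09)
for n,u,v in(('top',254,277),('top',292,294),('top',385,177),('top',395,250)): print(np.round(w2d(atz(n,u,v,.026)),3))
E
```

```text
a0 -23.28
Lpre [ 0.4282 -0.0611  0.09  ] frac from start [ 0.3203 -0.8761 -0.1427] turn 0.7213
[-0.2    0.092]
[-0.241  0.015]
[-0.006 -0.206]
[-0.166 -0.211]
```

Request:
move_arm(series=[[0.016,-0.044,0,0,0,0.036],[0.032,-0.088,0,0,0,0.072],[0.048,-0.131,0,0,0,0.108],[0.064,-0.175,0,0,0,0.144],[0.08,-0.219,0,0,0,0.18]], claw=-0.48)

```text
clock: 0.6
position: [0.2479, 0.4303, 0.1966]
ee_rot: [-0.18, -3.136, 0.001]
force: [0.3, 0.0, 0.1]
width: 0.611
gripper_force: 0.0
```

Request:
move_arm(series=[[0.016,-0.044,0,0,0,0.036],[0.032,-0.088,0,0,0,0.072],[0.048,-0.131,0,0,0,0.108],[0.064,-0.175,0,0,0,0.144],[0.08,-0.219,0,0,0,0.18]])

```text
clock: 1.1
position: [0.3077, 0.2661, 0.1968]
ee_rot: [0.116, -3.139, 0.0]
force: [0.5, 0.2, -0.5]
width: 0.266
gripper_force: 0.0
```

Request:
move_arm(series=[[0.016,-0.044,0,0,0,0.036],[0.032,-0.088,0,0,0,0.072],[0.048,-0.131,0,0,0,0.108],[0.064,-0.175,0,0,0,0.144],[0.08,-0.219,0,0,0,0.18]])

```text
clock: 1.6
position: [0.3676, 0.102, 0.1969]
ee_rot: [0.411, -3.115, -0.0]
force: [1.7, -0.2, -0.7]
width: 0.26
gripper_force: 0.0
```

Request:
move_arm(series=[[0.016,-0.044,-0.03,0,0,0.036],[0.032,-0.088,-0.06,0,0,0.072],[0.048,-0.131,-0.09,0,0,0.108],[0.064,-0.175,-0.12,0,0,0.144],[0.08,-0.219,-0.143,0,0,0.181]])

```text
clock: 2.1
position: [0.4273, -0.0621, 0.0884]
ee_rot: [0.704, -3.061, 0.0]
force: [0.8, 1.8, 0.9]
width: 0.26
gripper_force: 0.0
```

Run:
```python
from h import *
import json
from scipy.spatial.transform import Rotation as R
s=readout.observe();print(s['clock'],np.round(s['position'],4),np.round(s['ee_rot'],4),s['width'],np.round(s['joints'],2))
c=calibration('wrist'); print({k:np.round(v,4) for k,v in c.items()})
y=R.from_rotvec(s['ee_rot']).apply([0,1,0]); print('gripper ang rel door',np.degrees(np.arctan2(y[1],y[0]))-90-5.78)
np.savez('pics/w1pose.npz',p=s['position'],r=s['ee_rot'])
grab('wrist','w1')
```

```text
2.1 [ 0.4273 -0.0621  0.0884] [ 0.7041 -3.0607  0.    ] 0.25977775431483313 [-0.32  0.27  0.42  2.18 -0.17  0.72  2.23]
{'fx': np.float64(309.7069), 'fy': np.float64(309.7069), 'cx': np.float64(319.1101), 'cy': np.float64(199.0328), 'mount': array([[-1.000e-04, -9.570e-01, -2.901e-01,  7.930e-02],
       [ 1.000e+00,  0.000e+00, -5.000e-04,  3.000e-04],
       [ 5.000e-04, -2.901e-01,  9.570e-01, -1.877e-01],
       [ 0.000e+00,  0.000e+00,  0.000e+00,  1.000e+00]])}
gripper ang rel door 20.12994545541291
```

View pics/w1.png

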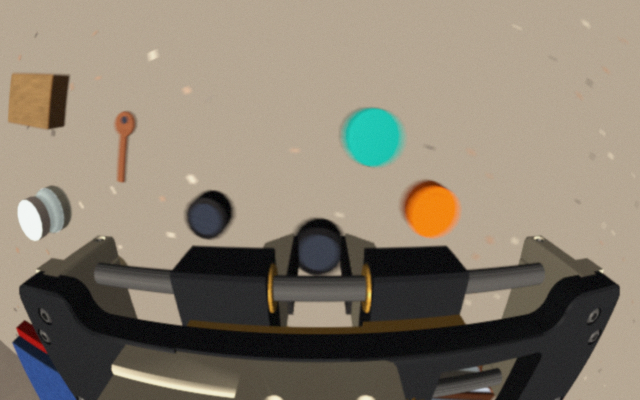

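Wrist view: L knob at (319,245) sits centred ahead of the gap between the fingers, M is at (209,214), and turquoise (373,137) and orange (432,210) are clear. A quick check against the wrist camera comes next, then the push.

```bash
cat >> h.py <<'E'
from scipy.spatial.transform import Rotation as R
def watz(u,v,z,pose):
    c=calib('wrist');a,b=(u-c['cx'])/c['fx'],(v-c['cy'])/c['fy'];t=np.hypot(a,b)
    r=np.array([np.sin(t)*a/t,np.sin(t)*b/t,np.cos(t)]);M=np.array(c['mount']);Q=R.from_rotvec(pose['r'])
    o=pose['p']+Q.apply(M[:3,3]);r=Q.apply(M[:3,:3]@r);return o+r*(z-o[2])/r[2]
E
python3 - <<'E'
from h import *
q=np.load('pics/w1pose.npz')
for n,u,v in(('L',319.5,246),('M',209,216),('turq',373,136),('orange',432,210)):
    w=watz(u,v,.026,q); print(n,np.round(w,4),np.round(w2d(w),4))
st=np.array([.4282,-.0611,.09]); prev=st
def show(nm,x,y,ang,off,z):
    global prev
    w=np.r_[tcp(x,y,ang,off),z]; print(nm,np.round(w,4),'step',np.round((w-prev)/.75,4)); prev=w
show('down',-.125,.008,20,.0464,.012)
show('contact',-.125,.008,20,.0314,.012)
show('diag',-.03,.060,20,.0314,.012)
show('rot10',-.03,.060,10,.0314,.012)
show('rot0',-.03,.060,0,.0314,.012)
show('in',.045,.060,0,.0314,.012)
show('out',.02,.060,0,.0314,.012)
show('up',.0,.060,0,.0314,.09)
show('Mpre',-.120,-.098,15,.042,.09)
E
```

```text
L [ 0.4633 -0.044   0.026 ] [-0.132   0.0056]
M [ 0.4816 -0.1454  0.026 ] [-0.124  -0.0971]
turq [ 0.3568 -0.0474  0.026 ] [-0.2383  0.013 ]
orange [0.3892 0.0318 0.026 ] [-0.1981  0.0885]
down [ 0.4282 -0.0611  0.012 ] step [ 1.00e-04 -0.00e+00 -1.04e-01]
contact [ 0.4418 -0.0546  0.012 ] step [0.018  0.0087 0.    ]
diag [0.531  0.0067 0.012 ] step [0.119  0.0817 0.    ]
rot10 [0.5291 0.0118 0.012 ] step [-0.0026  0.0068  0.    ]
rot0 [0.5281 0.0172 0.012 ] step [-0.0014  0.0072  0.    ]
in [0.6027 0.0248 0.012 ] step [0.0995 0.0101 0.    ]
out [0.5778 0.0222 0.012 ] step [-0.0332 -0.0034  0.    ]
up [0.5579 0.0202 0.09  ] step [-0.0265 -0.0027  0.104 ]
Mpre [ 0.4464 -0.1608  0.09  ] step [-0.1487 -0.2414  0.    ]
```

Request:
move_arm(series=[[-0.008,-0.006,-0.035,0,0,0],[-0.008,-0.006,-0.07,0,0,0],[-0.008,-0.006,-0.095,0,0,0],[-0.008,-0.006,-0.104,0,0,0],[-0.008,-0.006,-0.104,0,0,0]])

```text
clock: 2.65
position: [0.4209, -0.0652, 0.0112]
ee_rot: [0.7, -3.061, -0.001]
force: [0.2, -0.5, -0.7]
width: 0.259
gripper_force: 0.0
```

Request:
move_arm(series=[[0.006,0.004,0,0,0,0],[0.012,0.007,0,0,0,0],[0.018,0.011,0,0,0,0],[0.026,0.015,0,0,0,0],[0.026,0.015,0,0,0,0]])

```text
clock: 3.15
position: [0.4426, -0.0534, 0.012]
ee_rot: [-0.703, 3.06, -0.0]
force: [-0.8, -0.1, 0.7]
width: 0.26
gripper_force: 0.0
```

Run:
```python
from h import *
s=readout.observe(); np.savez('pics/w2pose.npz',p=s['position'],r=s['ee_rot']); print(np.round(s['position'],4))
p,d=grab('wrist','w2')
cv2.imwrite('pics/w2c.png',cv2.resize(p[180:340,200:440,::-1],None,fx=3,fy=3))
```

```text
[ 0.4426 -0.0534  0.012 ]
```

View pics/w2c.png

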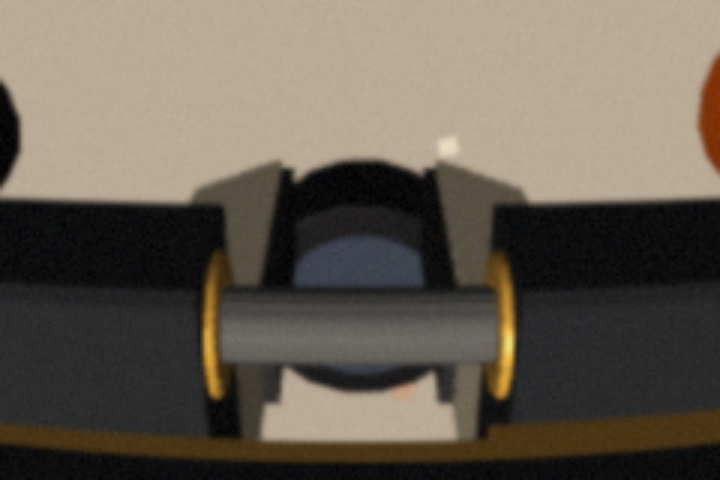

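Run:
```python
from h import *
q=np.load('pics/w2pose.npz'); c=calib('wrist');M=np.linalg.inv(np.array(c['mount']))
def proj(t):
    k=M[:3,:3]@np.array(t)+M[:3,3];th=np.arctan2(np.hypot(k[0],k[1]),k[2]);h=np.hypot(k[0],k[1])
    u=c['cx']+c['fx']*th*k[0]/h;v=c['cy']+c['fy']*th*k[1]/h;return np.round([(u-200)*3,(v-180)*3])
for nm,t in dict(tcp=(0,0,0),tipL=(0,-.012,0),tipR=(0,.012,0),frontR=(-.0095,.012,0),backR=(.0095,.012,0),backoutR=(.0095,.031,0),knobtopC=(-.0314,0,-.014),knobtop_far=(-.0564,0,-.014),knobtop_near=(-.0064,0,-.014),near_bot=(-.0064,0,.012),far_bot=(-.0564,0,.012)).items(): print(nm,proj(t))
for v in (200,235,360): 
  print(v,np.round(np.load('pics/w2.npz')['d'][180+v//3,320],4))
for b in (162,235,372,385): print(b,np.round(w2d(watz(320,180+b/3,.026,q)),4),np.round(w2d(watz(320,180+b/3,0,q)),4))
```

```text
tcp [356. 155.]
tipL [301. 155.]
tipR [411. 155.]
frontR [410. 194.]
backR [412. 114.]
backoutR [499. 114.]
knobtopC [356. 311.]
knobtop_far [356. 400.]
knobtop_near [356. 209.]
near_bot [356. 160.]
far_bot [356. 338.]
200 0.1944
235 0.1924
360 0.0888
162 [-0.1579 -0.0024] [-0.1474  0.0015]
235 [-0.1421  0.0034] [-0.1292  0.0082]
372 [-0.1085  0.0157] [-0.0905  0.0224]
385 [-0.1049  0.017 ] [-0.0864  0.0239]
```

The knob sits centred in the V, at contact. Starting the L push: diagonal, turn, then straight in.

Request:
move_arm(series=[[0.01,0.007,0,0,0,0],[0.021,0.015,0,0,0,0],[0.034,0.023,0,0,0,0],[0.047,0.032,0,0,0,0],[0.06,0.041,0,0,0,0]])

```text
clock: 3.7
position: [0.4872, -0.0225, 0.0117]
ee_rot: [-0.702, 3.062, 0.0]
force: [-0.6, -0.5, 0.3]
width: 0.258
gripper_force: 0.0
```

Request:
move_arm(series=[[0.013,0.009,0,0,0,0],[0.026,0.018,0,0,0,0],[0.038,0.026,0,0,0,0],[0.05,0.034,0,0,0,0],[0.0593,0.0403,0,0,0,0]])

```text
clock: 4.2
position: [0.5314, 0.0075, 0.0116]
ee_rot: [-0.702, 3.062, 0.0]
force: [0.7, -0.3, -0.7]
width: 0.259
gripper_force: 0.0
```

Request:
move_arm(series=[[-0.0013,0.0034,0,0,0,-0.083],[-0.0026,0.0068,0,0,0,-0.167],[-0.0033,0.0104,0,0,0,-0.25],[-0.004,0.014,0,0,0,-0.333],[-0.004,0.014,0,0,0,-0.335]])

```text
clock: 4.7
position: [0.5276, 0.018, 0.0116]
ee_rot: [0.155, -3.137, -0.0]
force: [-0.9, -0.0, 0.1]
width: 0.259
gripper_force: 0.0
```

Run:
```python
from h import *
s=readout.observe(); np.savez('pics/w3pose.npz',p=s['position'],r=s['ee_rot']); print(np.round(s['position'],4),w2d(s['position']))
grab('top','top3'); seg('top','top3',[(292,240),(262,139),(289,137),(316,135)])
p,d=grab('wrist','w3'); a=cv2.resize(np.load('pics/top3.npz')['p'][110:260,190:350,::-1],(420,394)); b=cv2.resize(p[180:370,200:440,::-1],(380,300)); o=np.zeros((400,800,3),np.uint8); o[:394,:420]=a;o[:300,420:]=b; cv2.imwrite('pics/c3.png',o)
```

```text
[0.5276 0.018  0.0116] [-0.06179082  0.06087096]
top (292, 240) circ [ 0.4672 -0.0399] 0.0498 bb [ 0.4669 -0.0398] [0.0472 0.0473] z [ 0.0259 -0.0004]
top (262, 139) circ [0.6905 0.0334] 0.0493 bb [0.6976 0.0335] [0.0345 0.0487] z [ 0.026  -0.0005]
top (289, 137) circ [ 0.6959 -0.0263] 0.0343 bb [ 0.6958 -0.0261] [0.0336 0.0312] z [ 0.0259 -0.0001]
top (316, 135) circ [ 0.7025 -0.0857] 0.0414 bb [ 0.7018 -0.0857] [0.039  0.0402] z [ 0.0258 -0.0002]
```

View pics/c3.png

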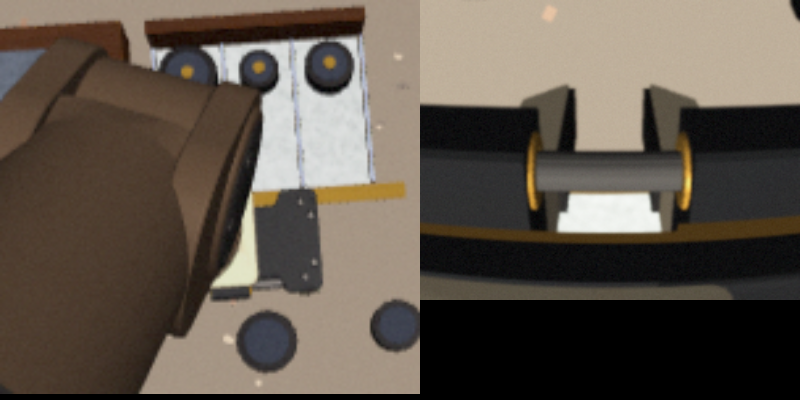

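L is still at its old place, so the fingers went over it instead of pushing. I'll measure the real fingertip height from the wrist depth.

Run:
```python
from h import *
q=np.load('pics/w2pose.npz'); z=np.load('pics/w2.npz');d=z['d'];c=calib('wrist');M=np.array(c['mount'])
v,u=np.mgrid[225:310:7,255:387:8]
a,b=(u-c['cx'])/c['fx'],(v-c['cy'])/c['fy'];t=np.hypot(a,b)+1e-9
k=np.stack([np.tan(t)*a/t,np.tan(t)*b/t,np.ones_like(t)],-1)*d[v,u][...,None]
T=k@M[:3,:3].T+M[:3,3]
W=R.from_rotvec(q['r']).apply(T.reshape(-1,3)).reshape(T.shape)+q['p']
np.set_printoptions(linewidth=220,suppress=True)
print('tool x mm');print(np.round(T[...,0]*1000).astype(int));print('tool y mm');print(np.round(T[...,1]*1000).astype(int));print('world z mm');print(np.round(W[...,2]*1000).astype(int))
```

```text
tool x mm
[[  0   0   0   0  -1  -1   0   0   0   0   0   0   0   0   0   0  -1]
 [ -6  -5  -6  -5  -5  -6  -5  -5  -5  -5  -5  -5  -6  -5  -6  -6  -6]
 [-12 -11 -11  12  12  11  79  -6  -5  -5  -7  10  12  12 -11 -11 -11]
 [-17  12  12  12  12  10  -8  -7  -6  -6  -8  10  12  12  12  12 -17]
 [ 37  37  37  12  11  10  -9  -8  -9  -9  -9   8  11  12  37  37  37]
 [ 37  37  36  12  11   8 -14 -14 -13 -13 -13   4  11  12  36  37  37]
 [ 37  37  34  12  10   4 -19 -19 -19 -18 -18   1  11  12  35  37  37]
 [ 37  37  34  12  10   2 -24 -24 -23 -24 -24   1  10  12  34  37  37]
 [ 36  36  79  31  32  31  31  31  31  31  31  31  32  31  33  35  36]
 [ 34  34  32  30  30  30  29  29  29  30  29  30  29  30  31  34  34]
 [ 32  32  30  28  28  27  28  28  28  28  28  28  29  27  29  32  32]
 [ 29  29  27  14  -3 -65 -47 -47 -47 -46 -46 -48  -2  14  27  29  29]
 [ 27  27  23  12  -6 -72 -72 -54 -53 -53 -72 -73  -6  11  25  27  27]]
tool y mm
[[-45 -39 -34 -28 -22 -17 -11  -6   0   5  11  17  22  28  33  39  45]
 [-46 -39 -34 -28 -23 -17 -11  -6   0   6  11  17  22  28  34  40  45]
 [-46 -40 -34 
[... 1002 characters left out ...]
 59  59  60  55  17  20  21  22  17  55  60  59  59  59   0]
 [117 116 116  67  65  62  26  27  26  26  25  59  66  68 117 117 116]
 [120 121 120  74  73  67  26  26  27  27  26  60  72  74 120 120 121]
 [125 125 120  80  77  67  26  26  26  27  27  61  78  80 121 125 125]
 [129 128 125  86  83  69  27  26  27  27  26  69  84  87 124 128 129]
 [131 131 200 123 123 122 123 122 122 122 122 122 123 123 126 130 131]
 [131 131 128 124 125 125 123 124 124 124 124 125 124 124 126 131 131]
 [131 131 129 125 125 125 125 125 125 125 125 125 126 125 127 132 131]
 [131 131 128 109  87   0  25  26  26  27  26  24  88 110 127 131 130]
 [131 131 126 111  88   1   1  25  26  25   0   0  87 110 129 131 131]]
```

```bash
cat >> h.py <<'E'
def wcloud(tag):
    q=np.load(f'pics/{tag}pose.npz');d=np.load(f'pics/{tag}.npz')['d'];c=calib('wrist');M=np.array(c['mount'])
    v,u=np.mgrid[0:400,0:640];a,b=(u-c['cx'])/c['fx'],(v-c['cy'])/c['fy'];t=np.hypot(a,b)+1e-9
    T=(np.stack([np.tan(t)*a/t,np.tan(t)*b/t,np.ones_like(t)],-1)*d[...,None])@M[:3,:3].T+M[:3,3]
    return T,R.from_rotvec(q['r']).apply(T.reshape(-1,3)).reshape(T.shape)+q['p']
E
python3 - <<'E'
from h import *
for tag in('w2','w3'):
    T,W=wcloud(tag); T=T[200:330,240:400].reshape(-1,3)
    k=T[(T[:,2]<-.02)&(T[:,2]>-.1)&(abs(T[:,0])<.025)&(abs(T[:,1])<.045)]
    print(tag,'tip tool-z max',np.round(np.sort(k[:,2])[-60::10],4), 'x range',np.round(np.percentile(k[:,0],[1,50,99]),4))
    for s in(-1,1):
        f=k[(k[:,1]*s>0)&(k[:,2]>-.05)]; print(' side',s,'n',len(f),'y',np.round([f[:,1].min(),f[:,1].max()],4),'x',np.round([f[:,0].min(),f[:,0].max()],4))
E
```

```text
w2 tip tool-z max [-0.032  -0.0316 -0.0312 -0.0307 -0.0304 -0.0297] x range [-0.0086  0.011   0.0124]
 side -1 n 476 y [-0.0288 -0.0116] x [-0.0086  0.0124]
 side 1 n 504 y [0.0116 0.0289] x [-0.0088  0.0127]
w3 tip tool-z max [-0.0319 -0.0315 -0.0311 -0.0309 -0.0303 -0.0299] x range [-0.0084  0.011   0.0124]
 side -1 n 475 y [-0.0287 -0.0116] x [-0.0096  0.0125]
 side 1 n 494 y [0.0116 0.0289] x [-0.0089  0.0125]
```

The fingertips really sit about 30 mm above the reported TCP. I'll go back behind L and come down to TCP z = -0.018 (tips about 12 mm up), watching the force.

Request:
move_arm(series=[[-0.035,-0.028,0.02,0,0,0.08],[-0.07,-0.055,0.02,0,0,0.16],[-0.105,-0.083,0.02,0,0,0.24],[-0.1411,-0.1104,0.02,0,0,0.335],[-0.1411,-0.1104,0.0,0,0,0.335]])

```text
clock: 5.3
position: [0.4188, -0.0682, 0.0127]
ee_rot: [-0.703, 3.062, -0.0]
force: [1.1, 1.9, -0.5]
width: 0.265
gripper_force: 0.0
```

Request:
move_arm(series=[[0,0,-0.01,0,0,0],[0,0,-0.02,0,0,0],[0,0,-0.028,0,0,0],[0,0,-0.034,0,0,0],[0,0,-0.04,0,0,0]])

```text
clock: 5.8
position: [0.4221, -0.0651, -0.0187]
ee_rot: [0.702, -3.062, 0.0]
force: [0.3, 0.4, -0.1]
width: 0.259
gripper_force: 0.0
```

Request:
move_arm(series=[[0.006,0.004,0,0,0,0],[0.012,0.007,0,0,0,0],[0.019,0.011,0,0,0,0],[0.0257,0.015,0,0,0,0],[0.0257,0.015,0,0,0,0]])

```text
clock: 6.3
position: [0.4422, -0.0535, -0.0181]
ee_rot: [-0.703, 3.061, -0.0]
force: [-0.6, -0.3, 0.3]
width: 0.259
gripper_force: 0.0
```

Run:
```python
from h import *
s=readout.observe(); np.savez('pics/w4pose.npz',p=s['position'],r=s['ee_rot']); print(np.round(s['position'],4),np.round(s['force'],1))
p,d=grab('wrist','w4')
T,W=wcloud('w4')
k=T.reshape(-1,3)[(abs(T[...,0].ravel())<.025)&(abs(T[...,1].ravel())<.045)&(T[...,2].ravel()<-.02)&(T[...,2].ravel()>-.08)]
print('tip',np.sort(k[:,2])[-40::10])
m=(abs(W[...,2]-.026)<.003)&(np.hypot(T[...,0]+.03,T[...,1])<.035); Q=W[m]; c,r=cv2.minEnclosingCircle(Q[:,:2].astype(np.float32)); print('knob',len(Q),np.round(c,4),2*r,w2d(c)); print(np.round(T[m].min(0),4),np.round(T[m].max(0),4))
```

```text
[ 0.4422 -0.0535 -0.0181] [-0.6 -0.3  0.3]
tip [-0.02146402 -0.0211384  -0.02079258 -0.0203532 ]
knob 1548 [ 0.4625 -0.0435] 0.05632425844669342 [-0.13272264  0.00621345]
[-0.0438 -0.0194 -0.047 ] [ 0.0027  0.0198 -0.0411]
```

No floor contact at TCP z = -0.018, which confirms the offset. Pushing L.

Request:
move_arm(series=[[0.01,0.007,0,0,0,0],[0.021,0.015,0,0,0,0],[0.034,0.023,0,0,0,0],[0.047,0.032,0,0,0,0],[0.06,0.041,0,0,0,0]])

```text
clock: 6.85
position: [0.487, -0.0226, -0.0184]
ee_rot: [-0.702, 3.062, 0.0]
force: [-0.1, -0.4, 0.0]
width: 0.257
gripper_force: 0.4
```

Request:
move_arm(series=[[0.013,0.009,0,0,0,0],[0.026,0.018,0,0,0,0],[0.038,0.026,0,0,0,0],[0.05,0.034,0,0,0,0],[0.0593,0.0403,0,0,0,0]])

```text
clock: 7.35
position: [0.5314, 0.0075, -0.0183]
ee_rot: [-0.702, 3.062, 0.0]
force: [-0.9, -0.6, -0.3]
width: 0.26
gripper_force: 0.5
```

Request:
move_arm(series=[[-0.0013,0.0034,0,0,0,-0.083],[-0.0026,0.0068,0,0,0,-0.167],[-0.0033,0.0104,0,0,0,-0.25],[-0.004,0.014,0,0,0,-0.333],[-0.004,0.014,0,0,0,-0.335]])

```text
clock: 7.85
position: [0.5278, 0.0181, -0.0184]
ee_rot: [-0.155, 3.138, 0.0]
force: [0.8, 0.3, -0.1]
width: 0.258
gripper_force: 0.0
```

```bash
cat >> h.py <<'E'
def wknob(tag,off):
    s=readout.observe(); np.savez(f'pics/{tag}pose.npz',p=s['position'],r=s['ee_rot']); print(np.round(s['position'],4),'tcp door',np.round(w2d(s['position']),4))
    p,d=grab('wrist',tag);T,W=wcloud(tag)
    m=(abs(W[...,2]-.026)<.0025)&(np.hypot(T[...,0]+off,T[...,1])<.034)&(T[...,0]<-.005)
    Q=T[m]
    if len(Q)<20: print('no knob',len(Q)); return
    D=np.array([w2d(w) for w in W[m]]); print('knob pts',len(Q),'tool min/max',np.round(Q.min(0),4),np.round(Q.max(0),4),'door min/max',np.round(D.min(0),4),np.round(D.max(0),4))
E
python3 - <<'E'
from h import *
wknob('w5',.0314)
p=np.load('pics/w5.npz')['p'];cv2.imwrite('pics/c5.png',cv2.resize(p[200:400,200:440,::-1],None,fx=3,fy=3))
E
```

```text
[ 0.5278  0.0181 -0.0184] tcp door [-0.0616  0.0609]
knob pts 1474 tool min/max [-0.0439 -0.0196 -0.0467] [-0.0052  0.0196 -0.0419] door min/max [-0.0563  0.0412] [-0.0177  0.0804]
```

View pics/c5.png

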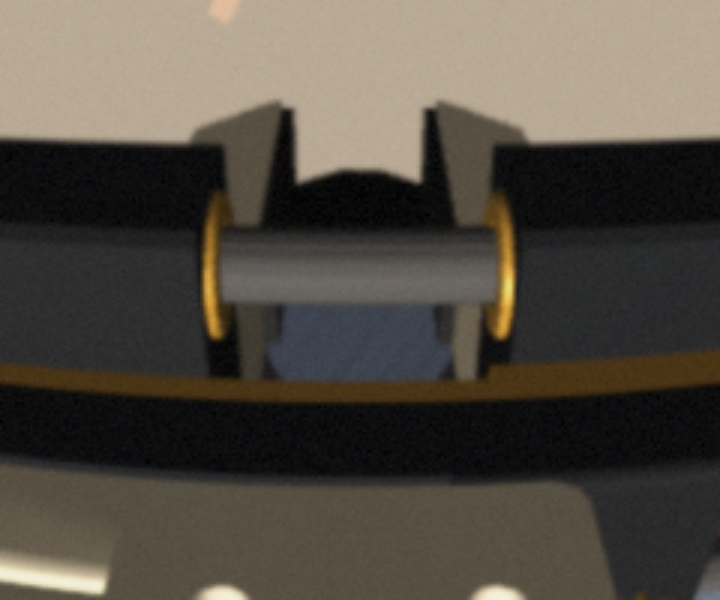

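L moved with the fingers and sits centred between them at (360,300). Straight in now.

Request:
move_arm(series=[[0.01,0.0005,0,0,0,0],[0.02,0.0015,0,0,0,0],[0.03,0.0025,0,0,0,0],[0.04,0.0035,0,0,0,0],[0.05,0.0045,0,0,0,0]])

```text
clock: 8.4
position: [0.5658, 0.0207, -0.0184]
ee_rot: [-0.156, 3.138, -0.0]
force: [-0.0, -0.5, -0.8]
width: 0.26
gripper_force: 0.3
```

Request:
move_arm(series=[[0.01,0.001,0,0,0,0],[0.02,0.002,0,0,0,0],[0.03,0.003,0,0,0,0],[0.04,0.004,0,0,0,0],[0.047,0.005,0,0,0,0]])

```text
clock: 8.9
position: [0.601, 0.0246, -0.0183]
ee_rot: [-0.156, 3.137, -0.0]
force: [-0.8, -0.4, 0.7]
width: 0.259
gripper_force: 0.3
```

Run:
```python
from h import *
wknob('w6',.0314); s=readout.observe(); print(s['force'])
T,W=wcloud('w6'); np.set_printoptions(suppress=True,linewidth=200)
st=np.array([.6013,.0243,-.0182]); prev=st
def show(nm,x,y,ang,off,z):
    global prev
    w=np.r_[tcp(x,y,ang,off),z]; print(nm,np.round(w,4),'step',np.round((w-prev)/.75,4)); prev=w
show('out',.0,.060,0,.0314,-.018)
show('up',-.02,.060,0,.0314,.03)
show('Mpre',-.120,-.098,15,.050,.03)
```

```text
[ 0.601   0.0246 -0.0183] tcp door [0.0119 0.06  ]
knob pts 1572 tool min/max [-0.0436 -0.0196 -0.0464] [-0.005   0.0196 -0.0418] door min/max [0.0169 0.0403] [0.0556 0.0795]
[ 1.17393135  0.11884692 -0.94271481]
out [ 0.5579  0.0202 -0.018 ] step [-0.0578 -0.0054  0.0003]
up [0.538  0.0182 0.03  ] step [-0.0265 -0.0027  0.064 ]
Mpre [ 0.4389 -0.1636  0.03  ] step [-0.1321 -0.2425  0.    ]
```

Request:
move_arm(series=[[-0.02,-0.002,0,0,0,0],[-0.058,-0.0055,0,0,0,0],[-0.075,-0.007,0.03,0,0,0],[-0.084,-0.008,0.064,0,0,0],[-0.084,-0.008,0.064,0,0,0]])

```text
clock: 9.45
position: [0.5382, 0.0183, 0.0323]
ee_rot: [-0.155, 3.134, 0.001]
force: [0.8, -0.3, 0.5]
width: 0.255
gripper_force: 0.0
```

Request:
move_arm(series=[[-0.026,-0.048,0,0,0,0.05],[-0.053,-0.097,0,0,0,0.1],[-0.079,-0.145,0,0,0,0.15],[-0.106,-0.194,0,0,0,0.2],[-0.132,-0.2425,0,0,0,0.25]])

```text
clock: 9.95
position: [0.4377, -0.1647, 0.0295]
ee_rot: [-0.568, 3.089, -0.0]
force: [0.9, -0.2, 0.4]
width: 0.258
gripper_force: 0.0
```

Run:
```python
from h import *
s=readout.observe(); print(np.round(s['position'],4),s['clock'])
p,d=grab('top','top7'); P=cloud('top','top7')
def region(x0,x1,y0,y1,zlo=.022,zhi=.03):
    m=(abs(P[...,2]-.026)<.004); D=np.stack([np.cos(YAW)*(P[...,0]-O[0])+np.sin(YAW)*(P[...,1]-O[1]),-np.sin(YAW)*(P[...,0]-O[0])+np.cos(YAW)*(P[...,1]-O[1])],-1)
    m&=(D[...,0]>x0)&(D[...,0]<x1)&(D[...,1]>y0)&(D[...,1]<y1); q=D[m].astype(np.float32); c,r=cv2.minEnclosingCircle(q); print(len(q),np.round(c,4),round(2*r,4))
region(-.01,.075,.034,.087); region(-.16,-.07,-.14,-.07)
wknob('w7',.045)
a=cv2.resize(p[100:260,190:350,::-1],(480,480)); cv2.imwrite('pics/c7.png',a)
```

```text
[ 0.4377 -0.1647  0.0295] 9.95
389 [0.0414 0.0592] 0.05
222 [-0.1219 -0.0978] 0.0413
[ 0.4336 -0.1719  0.0298] tcp door [-0.1745 -0.1186]
knob pts 712 tool min/max [-0.0777 -0.0136  0.0017] [-0.0366  0.0201  0.006 ] door min/max [-0.1416 -0.1167] [-0.0998 -0.0811]
```

View pics/c7.png

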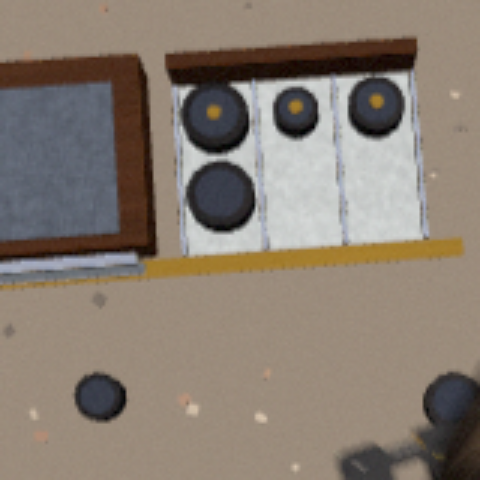

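L is inside the left row at crop (222,195), centre door (41,59) mm, clear of the dividers. M is next.

Run:
```python
from h import *
print(np.round(readout.observe()['position'],4))
prev=np.array([.4389,-.1636,.03])
def show(nm,x,y,ang,off,z=-.018):
    global prev
    w=np.r_[tcp(x,y,ang,off),z]; print(nm,np.round(w,4),'step',np.round((w-prev)/.75,4)); prev=w
show('down',-.120,-.098,15,.050)
show('contact',-.121,-.098,15,.0267)
show('diag',-.03,-.060,15,.0267)
show('rot7',-.03,-.060,7.5,.0267)
show('rot0',-.03,-.060,0,.0267)
show('in',.045,-.060,0,.0267)
show('out',.0,-.060,0,.0267)
show('up',-.02,-.060,0,.0267,.03)
```

```text
[ 0.4353 -0.169   0.0297]
down [ 0.4389 -0.1636 -0.018 ] step [ 0.    -0.    -0.064]
contact [ 0.4597 -0.1555 -0.018 ] step [0.0277 0.0109 0.    ]
diag [ 0.5464 -0.1085 -0.018 ] step [0.1156 0.0626 0.    ]
rot7 [ 0.5454 -0.1051 -0.018 ] step [-0.0014  0.0045  0.    ]
rot0 [ 0.5448 -0.1017 -0.018 ] step [-0.0008  0.0046  0.    ]
in [ 0.6194 -0.0942 -0.018 ] step [0.0995 0.0101 0.    ]
out [ 0.5747 -0.0987 -0.018 ] step [-0.0597 -0.006   0.    ]
up [ 0.5548 -0.1007  0.03  ] step [-0.0265 -0.0027  0.064 ]
```

Request:
move_arm(series=[[0,0,-0.015,0,0,0],[0,0,-0.035,0,0,0],[0,0,-0.055,0,0,0],[0,0,-0.064,0,0,0],[0,0,-0.064,0,0,0]])

```text
clock: 10.55
position: [0.438, -0.1623, -0.0196]
ee_rot: [0.566, -3.088, -0.002]
force: [-0.5, -0.0, 0.7]
width: 0.26
gripper_force: 0.0
```

Request:
move_arm(series=[[0.007,0.003,0,0,0,0],[0.014,0.0055,0,0,0,0],[0.021,0.008,0,0,0,0],[0.0277,0.0109,0,0,0,0],[0.034,0.0143,0,0,0,0]])

```text
clock: 11.05
position: [0.4645, -0.1525, -0.0181]
ee_rot: [-0.564, 3.09, -0.0]
force: [-0.2, -0.3, -0.3]
width: 0.255
gripper_force: 0.4
```

Request:
move_arm(series=[[0.01,0.0055,0,0,0,0],[0.021,0.0115,0,0,0,0],[0.033,0.018,0,0,0,0],[0.045,0.0245,0,0,0,0],[0.057,0.031,0,0,0,0]])

```text
clock: 11.55
position: [0.5074, -0.1289, -0.0183]
ee_rot: [-0.565, 3.09, 0.0]
force: [-0.9, -0.8, 1.0]
width: 0.261
gripper_force: 0.7
```

Request:
move_arm(series=[[0.012,0.0065,0,0,0,0],[0.024,0.013,0,0,0,0],[0.035,0.019,0,0,0,0],[0.044,0.0238,0,0,0,0],[0.0523,0.0282,0,0,0,0]])

```text
clock: 12.05
position: [0.5462, -0.108, -0.0183]
ee_rot: [0.564, -3.09, -0.0]
force: [-1.2, 0.7, 0.6]
width: 0.261
gripper_force: 0.7
```

Request:
move_arm(series=[[-0.0007,0.0023,0,0,0,-0.0625],[-0.0014,0.0045,0,0,0,-0.125],[-0.0018,0.0068,0,0,0,-0.188],[-0.0022,0.0091,0,0,0,-0.25],[-0.0022,0.0091,0,0,0,-0.25]])

```text
clock: 12.55
position: [0.5443, -0.1009, -0.0184]
ee_rot: [0.155, -3.138, -0.0]
force: [-0.7, 0.1, -0.2]
width: 0.26
gripper_force: 0.0
```

Run:
```python
from h import *
wknob('w8',.0267)
```

```text
[ 0.5443 -0.1009 -0.0184] tcp door [-0.0571 -0.0591]
knob pts 1417 tool min/max [-0.0438 -0.0181 -0.0464] [-0.0052  0.0181 -0.042 ] door min/max [-0.052  -0.0774] [-0.0133 -0.0412]
```

Request:
move_arm(series=[[0.01,0.0005,0,0,0,0],[0.02,0.0015,0,0,0,0],[0.03,0.0025,0,0,0,0],[0.04,0.0035,0,0,0,0],[0.05,0.0045,0,0,0,0]])

```text
clock: 13.1
position: [0.5824, -0.098, -0.0184]
ee_rot: [-0.156, 3.138, -0.0]
force: [-0.7, -0.4, 0.4]
width: 0.262
gripper_force: 0.2
```

Request:
move_arm(series=[[0.01,0.001,0,0,0,0],[0.02,0.002,0,0,0,0],[0.03,0.003,0,0,0,0],[0.04,0.004,0,0,0,0],[0.047,0.0047,0,0,0,0]])

```text
clock: 13.6
position: [0.6176, -0.0944, -0.0183]
ee_rot: [-0.156, 3.137, -0.0]
force: [-0.2, -0.9, -1.0]
width: 0.259
gripper_force: 0.2
```

Request:
move_arm(series=[[-0.02,-0.002,0,0,0,0],[-0.058,-0.0055,0,0,0,0],[-0.075,-0.007,0.03,0,0,0],[-0.084,-0.008,0.064,0,0,0],[-0.084,-0.008,0.064,0,0,0]])

```text
clock: 14.1
position: [0.555, -0.1014, 0.0325]
ee_rot: [-0.154, 3.134, -0.001]
force: [0.8, 0.1, 0.2]
width: 0.261
gripper_force: 0.0
```

Run:
```python
from h import *
print(np.round(readout.observe()['position'],4))
prev=np.array([.5448-.063+.0728-.0002,-.1017-.006+.0069,.03]); print(prev)
def show(nm,x,y,ang,off,z=-.018):
    global prev
    w=np.r_[tcp(x,y,ang,off),z]; print(nm,np.round(w,4),'step',np.round((w-prev)/.75,4)); prev=w
A=-55
show('pre',-.098,.154,A,.045,.03)
show('down',-.098,.154,A,.045)
show('contact',-.098,.154,A,.0232)
show('diag',-.045,.0,A,.0232)
for a in (-44,-33,-22,-11,0): show('rot%d'%a,-.045+.0*(a+55),.0,a,.0232)
show('in',.045,0,0,.0232)
```

```text
[ 0.555  -0.1014  0.0325]
[ 0.5544 -0.1008  0.03  ]
pre [0.4528 0.1411 0.03  ] step [-0.1355  0.3226  0.    ]
down [ 0.4528  0.1411 -0.018 ] step [ 0.     0.    -0.064]
contact [ 0.467   0.1246 -0.018 ] step [ 0.019 -0.022  0.   ]
diag [ 0.5353 -0.0233 -0.018 ] step [ 0.091  -0.1972  0.    ]
rot-44 [ 0.5322 -0.0265 -0.018 ] step [-0.0041 -0.0043  0.    ]
rot-33 [ 0.5298 -0.0302 -0.018 ] step [-0.0032 -0.005   0.    ]
rot-22 [ 0.5282 -0.0344 -0.018 ] step [-0.0022 -0.0055  0.    ]
rot-11 [ 0.5273 -0.0387 -0.018 ] step [-0.0011 -0.0058  0.    ]
rot0 [ 0.5273 -0.0432 -0.018 ] step [ 0.     -0.0059  0.    ]
in [ 0.6169 -0.0341 -0.018 ] step [0.1194 0.0121 0.    ]
```

Request:
move_arm(series=[[-0.018,0.043,0,0,0,-0.12],[-0.036,0.086,0,0,0,-0.24],[-0.054,0.129,0,0,0,-0.36],[-0.072,0.172,0,0,0,-0.48],[-0.09,0.215,0,0,0,-0.6]], claw=-0.56)

```text
clock: 14.6
position: [0.4861, 0.062, 0.0295]
ee_rot: [0.829, 3.03, 0.0]
force: [0.6, 0.6, -0.5]
width: 0.22
gripper_force: 0.0
```

Request:
move_arm(series=[[-0.015,0.036,0,0,0,-0.12],[-0.03,0.072,0,0,0,-0.23],[-0.04,0.095,0,0,0,-0.3],[-0.0455,0.1076,0,0,0,-0.317],[-0.0455,0.1076,0,0,0,-0.317]])

```text
clock: 15.1
position: [0.4518, 0.1432, 0.0293]
ee_rot: [-1.306, -2.857, 0.0]
force: [-0.6, -0.4, -0.2]
width: 0.221
gripper_force: 0.0
```

Run:
```python
from h import *
wknob('w9',.045)
p,d=grab('top','top9'); P=cloud('top','top9')
def region(x0,x1,y0,y1):
    m=(abs(P[...,2]-.026)<.004); D=np.stack([np.cos(YAW)*(P[...,0]-O[0])+np.sin(YAW)*(P[...,1]-O[1]),-np.sin(YAW)*(P[...,0]-O[0])+np.cos(YAW)*(P[...,1]-O[1])],-1)
    m&=(D[...,0]>x0)&(D[...,0]<x1)&(D[...,1]>y0)&(D[...,1]<y1); q=D[m].astype(np.float32)
    if len(q)>5: c,r=cv2.minEnclosingCircle(q); print(len(q),np.round(c,4),round(2*r,4))
region(-.01,.075,.034,.087); region(-.01,.077,-.087,-.033); region(-.14,-.07,.12,.19)
```

```text
[0.4518 0.1432 0.0293] tcp door [-0.1246  0.193 ]
knob pts 323 tool min/max [-0.0628 -0.0129  0.0015] [-0.0291  0.0122  0.0057] door min/max [-0.1153  0.139 ] [-0.0822  0.1727]
394 [0.0412 0.0589] 0.0497
268 [ 0.0406 -0.0606] 0.0425
191 [-0.1004  0.1548] 0.0341
```

M is in place at door (41,-61) mm, and S is centred ahead of the fingers. Pushing S.

Request:
move_arm(series=[[0,0,-0.015,0,0,0],[0,0,-0.035,0,0,0],[0,0,-0.055,0,0,0],[0,0,-0.064,0,0,0],[0,0,-0.064,0,0,0]])

```text
clock: 15.7
position: [0.4518, 0.1403, -0.0193]
ee_rot: [-1.313, -2.853, 0.002]
force: [-0.1, -0.1, 0.3]
width: 0.224
gripper_force: 0.0
```

Request:
move_arm(series=[[0.005,-0.006,0,0,0,0],[0.01,-0.012,0,0,0,0],[0.015,-0.017,0,0,0,0],[0.019,-0.022,0,0,0,0],[0.0225,-0.0296,0,0,0,0]])

```text
clock: 16.2
position: [0.4696, 0.1192, -0.0181]
ee_rot: [1.31, 2.855, 0.001]
force: [-0.2, 0.9, 0.4]
width: 0.22
gripper_force: 0.3
```

Request:
move_arm(series=[[0.005,-0.0108,0,0,0,0],[0.0105,-0.0227,0,0,0,0],[0.0165,-0.0357,0,0,0,0],[0.0225,-0.0487,0,0,0,0],[0.0285,-0.0617,0,0,0,0]])

```text
clock: 16.7
position: [0.4908, 0.0719, -0.0183]
ee_rot: [1.311, 2.855, 0.0]
force: [-0.1, 0.9, 0.1]
width: 0.218
gripper_force: 0.4
```

Request:
move_arm(series=[[0.006,-0.013,0,0,0,0],[0.012,-0.026,0,0,0,0],[0.018,-0.039,0,0,0,0],[0.024,-0.052,0,0,0,0],[0.03,-0.065,0,0,0,0]])

```text
clock: 17.2
position: [0.5133, 0.0233, -0.0183]
ee_rot: [-1.311, -2.855, 0.0]
force: [-0.6, 0.3, -0.3]
width: 0.219
gripper_force: 0.4
```

Request:
move_arm(series=[[0.006,-0.013,0,0,0,0],[0.0118,-0.0255,0,0,0,0],[0.017,-0.037,0,0,0,0],[0.0215,-0.0465,0,0,0,0],[0.029,-0.0629,0,0,0,0]])

```text
clock: 17.7
position: [0.5347, -0.0229, -0.0185]
ee_rot: [-1.309, -2.855, -0.001]
force: [0.3, 0.2, 0.1]
width: 0.221
gripper_force: 0.4
```

Run:
```python
from h import *
wknob('w10',.0232)
```

```text
[ 0.5347 -0.0229 -0.0185] tcp door [-0.0588  0.0195]
knob pts 855 tool min/max [-0.039  -0.0131 -0.0468] [-0.005   0.0121 -0.042 ] door min/max [-0.0618 -0.0155] [-0.0303  0.0186]
```

Request:
move_arm(series=[[-0.0021,-0.0021,0,0,0,0.092],[-0.0041,-0.0043,0,0,0,0.183],[-0.0058,-0.0067,0,0,0,0.275],[-0.0073,-0.0093,0,0,0,0.367],[-0.0085,-0.012,0,0,0,0.458]])

```text
clock: 18.25
position: [0.5284, -0.0325, -0.0183]
ee_rot: [0.59, 3.086, -0.0]
force: [-0.2, -0.1, -0.5]
width: 0.217
gripper_force: 0.0
```

Request:
move_arm(series=[[-0.001,-0.0028,0,0,0,0.092],[-0.0017,-0.0057,0,0,0,0.183],[-0.0021,-0.0086,0,0,0,0.275],[-0.0023,-0.0115,0,0,0,0.367],[-0.0021,-0.0145,0,0,0,0.459]])

```text
clock: 18.75
position: [0.5267, -0.0434, -0.0183]
ee_rot: [0.162, -3.137, 0.0]
force: [-0.6, -0.4, 0.1]
width: 0.22
gripper_force: 0.1
```

Run:
```python
from h import *
wknob('w11',.0232)
```

```text
[ 0.5267 -0.0434 -0.0183] tcp door [-0.0688 -0.0002]
knob pts 853 tool min/max [-0.0411 -0.0158 -0.0467] [-0.0075  0.0121 -0.0423] door min/max [-0.0613 -0.0159] [-0.0277  0.012 ]
```

Request:
move_arm(series=[[0.008,0.0008,0,0,0,0],[0.016,0.0016,0,0,0,0],[0.024,0.0024,0,0,0,0],[0.032,0.0032,0,0,0,0],[0.042,0.0042,0,0,0,0]])

```text
clock: 19.3
position: [0.5587, -0.0395, -0.0184]
ee_rot: [0.156, -3.137, 0.0]
force: [-0.2, -0.5, -0.5]
width: 0.222
gripper_force: 0.3
```

Request:
move_arm(series=[[0.01,0.001,0,0,0,0],[0.02,0.002,0,0,0,0],[0.03,0.003,0,0,0,0],[0.04,0.004,0,0,0,0],[0.048,0.0049,0,0,0,0]])

```text
clock: 19.8
position: [0.595, -0.036, -0.0183]
ee_rot: [-0.156, 3.137, -0.0]
force: [-1.0, -0.5, 0.4]
width: 0.222
gripper_force: 0.2
```

Request:
move_arm(series=[[0.008,0.0008,0,0,0,0],[0.016,0.0016,0,0,0,0],[0.022,0.0022,0,0,0,0],[0.027,0.0027,0,0,0,0],[0.027,0.0027,0,0,0,0]])

```text
clock: 20.3
position: [0.615, -0.034, -0.0183]
ee_rot: [-0.156, 3.137, -0.0]
force: [-1.0, 0.0, -0.1]
width: 0.22
gripper_force: 0.0
```

Request:
move_arm(series=[[-0.02,-0.002,0,0,0,0],[-0.058,-0.0055,0,0,0,0],[-0.084,-0.008,0.03,0,0,0],[-0.104,-0.0105,0.064,0,0,0],[-0.104,-0.0105,0.064,0,0,0]])

```text
clock: 20.8
position: [0.536, -0.0426, 0.0321]
ee_rot: [-0.154, 3.135, 0.001]
force: [0.4, -0.1, -0.9]
width: 0.22
gripper_force: 0.0
```

Run:
```python
from h import *
p=readout.observe()['position'];print(np.round(p,4),w2d(p))
grab('top','top12'); P=cloud('top','top12')
D=np.stack([np.cos(YAW)*(P[...,0]-O[0])+np.sin(YAW)*(P[...,1]-O[1]),-np.sin(YAW)*(P[...,0]-O[0])+np.cos(YAW)*(P[...,1]-O[1])],-1)
# pull from initial top view + scene
for n,t in(('top','top1'),('scene','scene1')):
    Q=cloud(n,t); E=np.stack([np.cos(YAW)*(Q[...,0]-O[0])+np.sin(YAW)*(Q[...,1]-O[1]),-np.sin(YAW)*(Q[...,0]-O[0])+np.cos(YAW)*(Q[...,1]-O[1])],-1)
    k=(abs(Q[...,2]-.056)<.004)&(abs(E[...,0]+.018)<.03)&(E[...,1]>.26)&(E[...,1]<.34); print(n,k.sum(),E[k].min(0),E[k].max(0))
prev=np.array([.5267+.013*.75,-.0434+.0013*.75,.03])
def show(nm,x,y,z):
    global prev
    w=np.r_[d2w(x,y),z]; print(nm,np.round(w,4),'step',np.round((w-prev)/.75,4)); prev=w
show('preDoor',-.022,.350,.065);show('down',-.022,.350,.0);show('end',-.022,.114,.0)
```

```text
[ 0.536  -0.0426  0.0321] [-0.0595671  -0.00032794]
top 81 [-0.03390923  0.26605938] [0.01185222 0.30929816]
scene 74 [-0.03074766  0.26060368] [0.01132059 0.30613128]
preDoor [0.5381 0.3097 0.065 ] step [0.0022 0.4695 0.0467]
down [0.5381 0.3097 0.    ] step [ 0.      0.     -0.0867]
end [0.5618 0.0749 0.    ] step [ 0.0317 -0.3131  0.    ]
```

Request:
move_arm(series=[[0,0.03,0.03,0,0,0],[0,0.08,0.047,0,0,0],[0.001,0.14,0.047,0,0,0],[0.001,0.2,0.047,0,0,0],[0.001,0.26,0.047,0,0,0]], claw=-1)

```text
clock: 21.35
position: [0.5374, 0.1553, 0.0644]
ee_rot: [-0.156, 3.138, 0.0]
force: [1.3, 0.6, -0.7]
width: 0.005
gripper_force: 0.0
```

Request:
move_arm(series=[[0,0.06,0,0,0,0],[0,0.12,0,0,0,0],[0.001,0.17,0,0,0,0],[0.001,0.21,0,0,0,0],[0.001,0.21,0,0,0,0]])

```text
clock: 21.85
position: [0.5366, 0.3173, 0.0634]
ee_rot: [0.168, -3.136, -0.003]
force: [-0.9, -0.0, -0.7]
width: 0.006
gripper_force: 0.0
```

Run:
```python
from h import *
s=readout.observe();p=s['position'];print(np.round(p,4),w2d(p),s['width'],np.round(s['joints'],2))
grab('top','top13'); P=cloud('top','top13')
D=np.stack([np.cos(YAW)*(P[...,0]-O[0])+np.sin(YAW)*(P[...,1]-O[1]),-np.sin(YAW)*(P[...,0]-O[0])+np.cos(YAW)*(P[...,1]-O[1])],-1)
for y in(-.06,0,.06):
    m=(abs(P[...,2]-.026)<.004)&(D[...,0]>-.08)&(D[...,0]<.076)&(abs(D[...,1]-y)<.027); q=D[m].astype(np.float32); c,r=cv2.minEnclosingCircle(q) if len(q) else (0,0); print(len(q),np.round(c,4),round(2*r,4))
np.savez('pics/w13pose.npz',p=p,r=s['ee_rot']); grab('wrist','w13'); T,W=wcloud('w13')
k=(abs(W[...,2]-.056)<.003); E=np.array([w2d(w) for w in W[k]]); j=(abs(E[:,0]+.02)<.02)&(E[:,1]>.26)&(E[:,1]<.33); print('pull',j.sum(),E[j].min(0) if j.any() else '',E[j].max(0) if j.any() else '')
cv2.imwrite('pics/c13.png',np.vstack([np.load('pics/top13.npz')['p'][90:290,100:420,::-1],cv2.resize(np.load('pics/w13.npz')['p'][:,:,::-1],(320,200))]))
```

```text
[0.5366 0.3173 0.0634] [-0.02265611  0.35766291] 0.005912641105196197 [-0.95  0.6   0.51  1.75 -0.37  0.88  1.39]
268 [ 0.0407 -0.062 ] 0.0426
180 [ 0.0398 -0.0009] 0.0342
390 [0.0408 0.0589] 0.0505
pull 621 [-0.03335581  0.29740745] [-0.0074057   0.31176618]
```

View pics/c13.png

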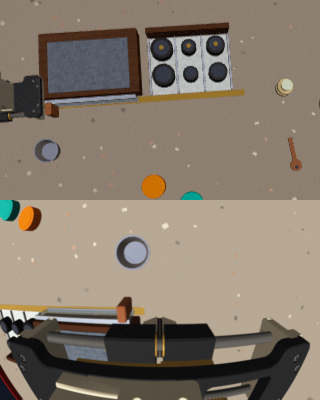

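All three knobs are about 40 mm behind the line in their rows (crop 163–217,74), and the bystanders look untouched. The pull is at (50,110), to the right of the shut fingers. Closing the door.

Request:
move_arm(series=[[0,0,-0.025,0,0,0],[0,0,-0.05,0,0,0],[0,0,-0.075,0,0,0],[0,0,-0.087,0,0,0],[0,0,-0.087,0,0,0]])

```text
clock: 22.45
position: [0.5375, 0.3089, -0.0016]
ee_rot: [0.153, -3.136, 0.003]
force: [0.8, 0.4, 0.2]
width: 0.004
gripper_force: 0.0
```

Request:
move_arm(series=[[0.001,-0.01,0,0,0,0],[0.002,-0.02,0,0,0,0],[0.003,-0.03,0,0,0,0],[0.0045,-0.045,0,0,0,0],[0.006,-0.06,0,0,0,0]])

```text
clock: 22.95
position: [0.5431, 0.2652, 0.0004]
ee_rot: [-0.156, 3.136, 0.002]
force: [1.2, 2.3, 2.0]
width: 0.002
gripper_force: 1.2
```

Request:
move_arm(series=[[0.002,-0.02,0,0,0,0],[0.004,-0.04,0,0,0,0],[0.006,-0.06,0,0,0,0],[0.008,-0.08,0,0,0,0],[0.01,-0.1,0,0,0,0]])

```text
clock: 23.45
position: [0.5502, 0.1891, -0.0003]
ee_rot: [-0.155, 3.138, -0.0]
force: [1.0, 2.5, 0.3]
width: 0.002
gripper_force: 1.2
```

Request:
move_arm(series=[[0.002,-0.02,0,0,0,0],[0.004,-0.04,0,0,0,0],[0.006,-0.06,0,0,0,0],[0.008,-0.08,0,0,0,0],[0.01,-0.1,0,0,0,0]])

```text
clock: 23.95
position: [0.5576, 0.1144, -0.0003]
ee_rot: [0.156, -3.138, -0.0]
force: [2.6, 2.7, 0.9]
width: 0.007
gripper_force: 1.2
```

Request:
move_arm(series=[[0.0012,-0.012,0,0,0,0],[0.0022,-0.022,0,0,0,0],[0.003,-0.03,0,0,0,0],[0.0036,-0.036,0,0,0,0],[0.004,-0.04,0,0,0,0]])

```text
clock: 24.45
position: [0.5603, 0.0854, -0.0004]
ee_rot: [0.156, -3.137, -0.0]
force: [-0.1, 2.7, 1.7]
width: 0.008
gripper_force: 0.9
```

Request:
move_arm(series=[[0.0004,-0.004,0,0,0,0],[0.0007,-0.007,0,0,0,0],[0.001,-0.01,0,0,0,0],[0.0012,-0.012,0,0,0,0],[0.0012,-0.012,0,0,0,0]])

```text
clock: 24.95
position: [0.5613, 0.0762, -0.0004]
ee_rot: [0.156, -3.137, 0.0]
force: [-0.2, -0.1, 0.5]
width: 0.004
gripper_force: 0.1
```

Request:
move_arm(series=[[0.0002,-0.002,0,0,0,0],[0.0004,-0.004,0,0,0,0],[0.0004,-0.004,0,0,0,0]])

```text
clock: 25.25
position: [0.5616, 0.0733, -0.0004]
ee_rot: [0.156, -3.138, 0.0]
force: [0.1, 0.6, 0.0]
width: 0.003
gripper_force: 0.3
```

Request:
move_arm(series=[[0.0003,-0.003,0,0,0,0],[0.0005,-0.005,0,0,0,0],[0.0005,-0.005,0,0,0,0]])

```text
clock: 25.55
position: [0.5616, 0.072, -0.0004]
ee_rot: [0.159, -3.137, -0.004]
force: [-0.9, 7.7, 0.4]
width: 0.005
gripper_force: 3.9
```

Request:
move_arm(series=[[0.0003,-0.003,0,0,0,0],[0.0005,-0.005,0,0,0,0],[0.0005,-0.005,0,0,0,0]])

```text
clock: 25.85
position: [0.5616, 0.072, -0.0003]
ee_rot: [0.163, -3.136, -0.01]
force: [-2.5, 16.7, 4.1]
width: 0.005
gripper_force: 9.0
```

The force climbed at a standstill, so the end stop is reached. Backing off, raising, and checking.

Request:
move_arm(series=[[-0.0005,0.01,0,0,0,0],[-0.003,0.03,0,0,0,0],[-0.006,0.06,0,0,0,0],[-0.006,0.06,0.05,0,0,0],[-0.006,0.06,0.1,0,0,0]])

```text
clock: 26.35
position: [0.5568, 0.1119, 0.0746]
ee_rot: [0.158, -3.135, 0.002]
force: [0.1, 0.3, 0.5]
width: 0.006
gripper_force: 0.0
```

Request:
move_arm(series=[[-0.03,0.05,0.04,0,0,0],[-0.06,0.1,0.08,0,0,0],[-0.08,0.15,0.08,0,0,0],[-0.1,0.2,0.08,0,0,0],[-0.1,0.2,0.08,0,0,0]])

```text
clock: 26.85
position: [0.4798, 0.2681, 0.1346]
ee_rot: [0.17, -3.136, -0.004]
force: [0.2, 0.0, -1.1]
width: 0.006
gripper_force: 0.0
```

Run:
```python
from h import *
p,_=grab('top','top14'); P=cloud('top','top14')
D=np.stack([np.cos(YAW)*(P[...,0]-O[0])+np.sin(YAW)*(P[...,1]-O[1]),-np.sin(YAW)*(P[...,0]-O[0])+np.cos(YAW)*(P[...,1]-O[1])],-1)
m=(P[...,2]>.051)&(P[...,2]<.061)&(abs(D[...,0]+.02)<.02)&(D[...,1]>.05)&(D[...,1]<.14); print('pull',m.sum(),D[m].min(0),D[m].max(0))
for y in(-.06,0,.06):
    m=(abs(P[...,2]-.026)<.004)&(D[...,0]>.005)&(D[...,0]<.076)&(abs(D[...,1]-y)<.027); q=D[m].astype(np.float32); c,r=cv2.minEnclosingCircle(q) if len(q) else (0,0); print(len(q),np.round(c,4),round(2*r,4))
cv2.imwrite('pics/c14.png',cv2.resize(p[90:310,120:500,::-1],None,fx=2,fy=2)); print(readout.observe()['clock'],readout.observe()['force'])
```

```text
pull 84 [-0.03411231  0.07871543] [-0.0087221   0.09270441]
268 [ 0.0404 -0.0612] 0.0417
176 [ 0.04   -0.0005] 0.0335
389 [0.0413 0.0589] 0.05
26.9 [-0.13461839 -1.27822304 -0.25986139]
```

View pics/c14.png

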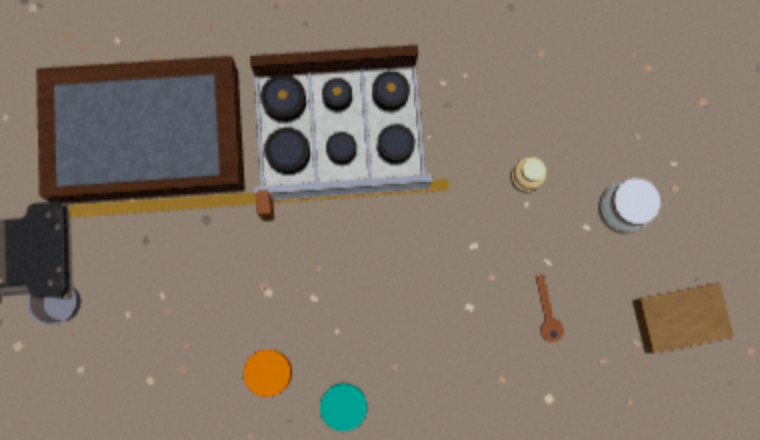

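The door is shut across all three rows, with the pull at (264,204). Each knob stands behind the glass in front of its own sample, and the bystanders haven't moved.

```bash
python3 -c "
from cell import ticket; print(ticket.sign_off())"
```

```text
the job is handed in; nothing more can be done
None
```

All three knobs are in the rows with their own-size samples, about 40 mm behind the door line, the glass door is shut against its stop, and the job was handed in at about 27 s with no verdict returned.

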